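Shut the butter sample case and push its spring clip onto the lip

TASK

Tip the open cover of the little butter sample case over so that it falls shut. Then stand the steel spring clip on the table in front of the middle of the case's lip, mouth towards the lip, and let go of it. Finally push it from behind, square onto the lip near its middle, until its jaw has snapped over the cover's bead and the lip is fully home in its mouth; leave the other things on the table where they are.

Things in the scene. Friction and masses are not known exactly. Their poses are not given: they have to be found in the camera images.
- case: Fixed butter sample case: white base plate 140 x 160 x 6 mm, top 13 mm above the table, with hinged aluminium cover. Origin on the table; x axis from front lip to hinge, y along the lip, z up. Front edge at x = -75 mm, hinge line at x = 65 mm, 15 mm up. The front 52 mm of the plate overhangs freely 7 mm above the table. Shut cover: flange on the plate, dome 47 mm high from 55 mm behind the edge.
- case_lip (a point): Middle of the front edge of the base plate, at its underside, 7 mm above the table; axes as the case. With the cover shut, the lip is the plate plus the cover's flange (top 17 mm above the table, flush with the plate's edge, 150 mm long), which carries a bead along it 10 mm behind the edge, 7 mm wide, top 20 mm above the table.
- lid_edge (a point): Middle of the front edge of the cover's 4 mm flange, 140 mm from the hinge line; moves with the cover. The flange is bare, but for its bead, for 55 mm towards the hinge and 150 mm wide.
- lid (a joint): Angle of the cover: 0 shut, 1.57 upright, 1.9 fully open, leaning back beyond the hinge. Cover 0.25 kg, hinge slightly damped: it leans back until pushed past upright towards the lip, then sinks shut by its own weight in about 2 s.
- clip: Loose dark steel spring clip on the table, about 0.24 kg. Origin on its underside; x towards its mouth, y across, z up. Back block x -40 to -14 mm, 44 mm wide, 30 mm high: grip it across y at x = -27 mm, push on its flat back. Lower jaw 5 mm thick, 38 mm wide, to x = 30 mm, goes under the plate. Sprung upper jaw 36 mm wide, sloped lead-in to x = 35 mm, 22 mm up. Thumb tab 54 mm up.
- clip_throat (a point): Bottom of the clip's mouth: middle of the block's front face, x = -14 mm of the clip, 10 mm above its underside; axes as the clip. Fully home it lies at the lip's front edge (x = -75 mm of the case). Pushing the clip on takes up to about 12 N.
- clip_jaw (a joint): Angle of the clip's upper jaw: 0 at rest, grows as it opens. Hinge at x = -24 mm of the clip, 30 mm up; nose at x = 8 mm, 11 mm above the table at rest. It rides over the bead and drops behind it, reading about 0.12 when seated. Spring 0.10 N m at rest to 0.15 N m opened by 0.2.
- pack_a: Paper-wrapped butter pack 100 x 75 x 38 mm, bystander, origin at the centre of its underside.
- pack_b: Second butter pack like pack_a, near the robot, bystander.
- bowl: Green plastic bowl, 120 mm across, 50 mm high, bystander, origin at the centre of its underside.
- weight: Steel test weight with a knob, 50 mm across, 68 mm high, bystander, origin at the centre of its underside.
- scraper: Bench scraper, steel blade 70 x 140 mm with a white 140 mm grip, lying flat, bystander, origin near its grip.
- calculator: Black desk calculator 150 x 100 x 18 mm, bystander, origin at the centre of its underside.
Mind the look-alikes: they are no part of the job. Leave any black look-alike of the case alone. Leave any orange look-alike of the clip alone.

How it is judged:
On the way, in this order (a step that is already met when the one before it is completed fails the run):
1. the cover is shut (value of joint lid below 0.06 rad), for 0.2 s.
2. the clip stands on the table in front of the lip, not yet on it, mouth towards it (within 0.35 rad), let go (value of joint lid below 0.06 rad and x of clip_throat in the frame of case between -0.18 and -0.086 m and y of clip_throat in the frame of case between -0.055 and 0.055 m and angle between the x axis of clip and the x axis of case, either way round below 0.35 rad and angle between clip's own z axis and vertical below 0.12 rad and height (world z) of clip below 0.006 m and contact force between the fingers and clip below 0.05 N and linear speed of clip below 0.02 m/s), for 0.2 s.
3. the clip is on the lip, the lip fully home in its mouth (value of joint lid below 0.06 rad and x of clip_throat in the frame of case between -0.081 and -0.069 m and y of clip_throat in the frame of case between -0.045 and 0.045 m and angle between the x axis of clip and the x axis of case, either way round below 0.2 rad and angle between clip's own z axis and vertical below 0.25 rad and value of joint clip_jaw above 0.05 rad and contact force between clip and case above 1 N), for 0.1 s.
At the end, for the whole second after the job is handed in: The cover is shut (under 0.06 rad); the clip sits on the lip with the bottom of its mouth within 6 mm of the lip's edge, within 45 mm of the lip's middle, square to it within 0.2 rad, upright, its jaw open by over 0.05 rad and clamping with over 1 N, at rest (all of step 3 and linear speed of clip below 0.02 m/s); the robot touches nothing.
It fails at once if a pack, the bowl, the weight, the scraper or the calculator is shifted by more than 40 mm (distance of any of pack_a, pack_b, bowl, weight, scraper, calculator from where it was at the start of the episode above 0.04 m).
It also fails if it takes over 61 s, if anything falls off the work surface, if the arm or the gripper's body presses on something with over 40 N, if the wrist force passes 120 N, or if a joint passes its speed limit or range.

ROBOT

A 7-joint arm with a two-finger parallel gripper is mounted at the origin on the work surface. World frame = base frame: x ahead of the robot, y to its left, z up, the work surface at z = 0. Lengths are in m, angles in rad, forces in N, time in s.
With the tool pointing down it reaches from about 0.425 to 0.925 m from the base axis. Payload 6.8 kg.
Tool frame: the origin (TCP) lies midway between the tips of the shut fingers; the grasp point (between the pads) lies 19 mm behind it; z points along the fingers, y is the line along which they close (so a half turn about z gives the same grasp; the last joint's range is limited). The gripper opens to 85 mm and grips with 20 to 120 N. Pads are 22 mm wide; open, the fingers measure 114 mm over their backs; the gripper's body (76 mm by 85 mm) begins 54 mm behind the grasp point. The pads swing forward as they close: fully open they stand 13 mm farther back than shut.
Start: joints at [-1.427, 0.477, 0.022, 1.555, -0.011, 1.109, -0.083], TCP at [0.168, 0.654, 0.231] pointing down, gripper open.
Joint ranges: [-2.96, 2.96], [-0.34, 2.1], [-1.41, 1.46], [0.24, 2.44], [-1.37, 4.51], [0.17, 1.92], [-2.96, 2.96]. Speed limits (rad/s): [2.39, 2.39, 3.14, 3.14, 3.14, 3.14, 3.14].

INTERFACE

Orientations are given as a unit quaternion [w, x, y, z].
In Python, from station import bot, eyes, ticket gives the robot as it stands.
- The arm moves only by the shell command python3 -m crank 'ROWS' [FORCE]. ROWS is text: rows parted by semicolons, each of 7 numbers parted by spaces: the shift along the tool's x, y, z in units of 0.5 m (1.0 is 0.5 m), then the turn, a rotation vector about the tool's x, y, z in units of 180 degrees (1.0 is 180 degrees), then the closure, from 0 (fully open) to 1 (shut). A call has 1 to 20 rows; each row is the pose to reach, as a shift and turn from the pose commanded when the call began, along the tool's axes at that moment, turning the shorter way round; what a row does not reach only later rows make up. A row lasts 1/10 s, in which the tool goes at most 50 mm and 8.59 degrees, less where a joint would pass 70% of its speed; a pose out of reach is approached as far as the arm can. A call with a number of a shift or a turn outside -1 to 1 is refused whole. A call with a gripper value outside its range is refused whole. The fingers move at their own pace and stop on an object; FORCE is the grip in N (left out, the last holds). Time passes only in rows, so rows that repeat a pose let the fingers close. It gives the time, the measured TCP pose, the force, the opening and the grip force at its end, in the units of the state.
- bot.get_obs(): the state, without advancing time (a new reading comes with each control period).
- eyes.read_camera(name): name is "scene" or "top" or "wrist"; returns a dict with "image" (420x560x3 uint8, red, green, blue), "K" (3x3 intrinsics, pixels), "dist" ([k1, k2, p1, p2, k3] as OpenCV has them; the pictures are not rectified), "R" (3x3) and "t" (3): a world point X has camera coordinates R X + t. Camera axes: x right, y down, z forward; pixel columns grow to the right and rows downward; lengths in m; the calibration is good to about 2 mm. A picture is of the moment at which its call begins. There is no depth.
- ticket.hand_in(): hands the job in; it is judged then, once.
The state is a dict: "t": time; "q": joint angles; "joint_vel": joint speeds; "joint_torque": joint torques, N m; "eef_pos": TCP position; "tool_rot": TCP orientation; "contact_force": force on the tool from outside, world axes, zero at the start; "torque": the same for the moment, N m; "gripper_width": opening from 0.0 (shut) to 1.0 (fully open); "grasp_force": force on a finger pad.
Only numpy, scipy, OpenCV 4.12 (cv2) and the standard library are available. Lean on these libraries where they do the work, as an engineer would, in place of code of your own. Each camera call takes 0.05 s, during which the arm holds its last target. There are 200 camera calls.

## Working session

There is one attempt and no reset: what is moved stays moved. The work goes in short steps, Python scripts to look and compute and a shell command to move; the robot and the scene stay as the last step left them, time stands still between calls to the robot, and variables do not carry over. Pictures are saved under pics/ and viewed, at most 10 in all, crops included, and the job is handed in when it is done.

```bash
ls; mkdir -p pics
cat > h.py <<'E'
import numpy as np, cv2
from station import bot, eyes, ticket
def grab(n, name):
    c=eyes.read_camera(n); cv2.imwrite(f'pics/{name}.png',c['image'][:,:,::-1]); np.savez(f'pics/{name}.npz',**c); return c
def load(name): return dict(np.load(f'pics/{name}.npz'))
def ray(c,uv):
    p=cv2.undistortPoints(np.array([[uv]],float),c['K'],c['dist'])[0,0]
    R=np.array(c['R']);t=np.array(c['t']); return -R.T@t, R.T@np.array([p[0],p[1],1.])
def plane(c,uv,z):
    o,d=ray(c,uv); return o+d*(z-o[2])/d[2]
def tri(cs,uvs):
    A=np.zeros((3,3));b=np.zeros(3)
    for c,uv in zip(cs,uvs):
        o,d=ray(c,uv); d/=np.linalg.norm(d); P=np.eye(3)-np.outer(d,d); A+=P;b+=P@o
    X=np.linalg.solve(A,b); return X
def proj(c,X):
    r,_=cv2.Rodrigues(np.array(c['R'])); return cv2.projectPoints(np.array(X,float).reshape(-1,1,3),r,np.array(c['t'],float),c['K'],c['dist'])[0][:,0]
E
python3 - <<'E'
from h import *
a=grab('scene','s0');b=grab('top','t0')
for c in (a,b): print(-np.array(c['R']).T@c['t'])
o=bot.get_obs();print(o)
E
```

```text
pics
[1.03203613 0.37967567 0.96365644]
[ 0.39974311 -0.0943592   1.08814517]
{'t': 0.1, 'q': array([-1.42709915,  0.4777183 ,  0.02236025,  1.5563396 , -0.01148316,
        1.10930369, -0.08310994]), 'joint_vel': array([-0.00121848, -0.00068257, -0.00123146, -0.00074856,  0.00036888,
        0.00083535, -0.00014466]), 'joint_torque': array([ 3.82597646e-03, -5.97761428e+01,  1.61330111e+00, -2.81955385e+01,
        1.27793927e-02,  4.99945381e-03, -2.26811704e-05]), 'eef_pos': array([0.16806675, 0.65319618, 0.23042819]), 'tool_rot': array([-3.20418882e-05,  1.25565172e-01,  9.92085034e-01, -8.19618159e-04]), 'contact_force': array([0.40836605, 0.4620666 , 0.20481056]), 'torque': array([0.00257011, 0.01016102, 0.01439152]), 'grasp_force': 0.0, 'gripper_width': 1.0001903853470342}
```

View pics/s0.png

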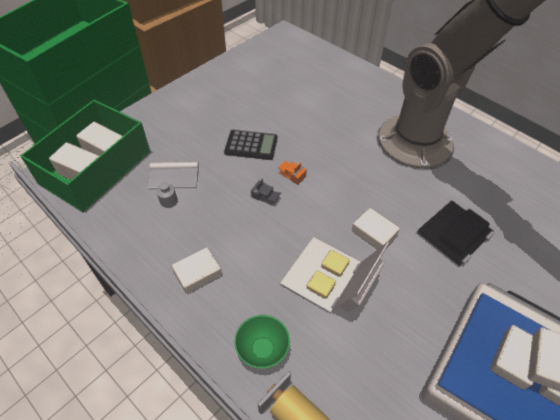

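View pics/t0.png

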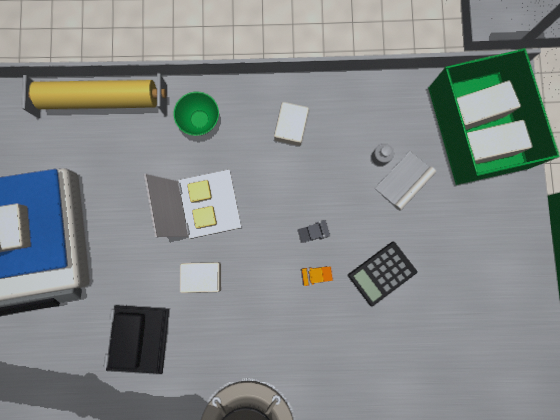

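Run:
```python
from h import *
a=load('s0');b=load('t0')
def crop(c,u,v,w,h,f): return cv2.resize(c['image'][v:v+h,u:u+w,::-1],None,fx=f,fy=f,interpolation=cv2.INTER_CUBIC)
p=np.vstack([np.hstack([crop(a,240,150,80,60,5),crop(b,285,210,80,60,5)]),np.hstack([crop(a,270,220,133,100,3)[:300,:399],np.zeros((300,1,3),np.uint8),crop(b,135,155,133,100,3)[:300,:399],np.zeros((300,1,3),np.uint8)])])
cv2.imwrite('pics/m.png',p)
for X in [[0,0,0],[.5,0,0],[.5,.2,0],[.6,-.3,0]]: print(X,proj(a,X),proj(b,X))
```

```text
[0, 0, 0] [[413.93713729 140.95525151]] [[246.50290233 429.5989854 ]]
[0.5, 0, 0] [[310.3991629 236.5202288]] [[243.89251326 227.87549245]]
[0.5, 0.2, 0] [[371.88950336 283.20817196]] [[168.28117394 229.87379747]]
[0.6, -0.3, 0] [[206.28215956 196.58705804]] [[355.14212852 187.83603233]]
```

View pics/m.png

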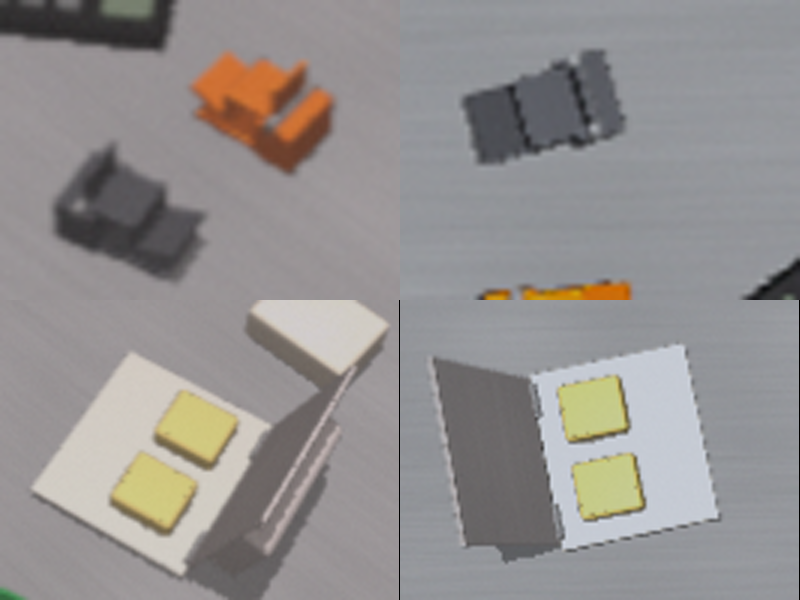

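Montage: true clip is dark at scene (264,190)/top (314,231), with its tab and block at the right end in top view and its mouth facing the case. The orange one at top (317,275) is the look-alike. The true case is white, at top (210,205), with its front corners at top (229,170) and (241,228). The black one at top (138,340) is the look-alike.

Run:
```python
from h import *
a=load('s0');b=load('t0')
def sub(c,pts,w=3):
    g=cv2.cvtColor(c['image'],cv2.COLOR_RGB2GRAY); p=np.array(pts,np.float32).reshape(-1,1,2)
    return cv2.cornerSubPix(g,p.copy(),(w,w),(-1,-1),(3,50,.01))[:,0]
# far front, near front corner of plate; near hinge-side lid top corners
S=sub(a,[[281,283.3],[314.3,237.3]]);T=sub(b,[[229.3,170],[241,228.3]])
print(S,T)
P=[tri([a,b],[s,t]) for s,t in zip(S,T)]
print('front corners',np.round(P,4), np.linalg.norm(P[0]-P[1]))
Q=[plane(b,t,.013) for t in T]; Q2=[plane(a,s,.013) for s in S];print(np.round(Q,4),np.round(Q2,4))
# lid edge ends: top crop (433,357),(465,545); scene crop (353,370),(262,545)?
L=[tri([a,b],[s,t]) for s,t in zip([[357.5,401/3+220-0-10],[384,245]],[[146,174],[156.7,236.7]])]
print('lid',np.round(L,4))
# clip: masks
for n,c,(u,v,w,h) in (('s',a,(240,165,50,45)),('t',b,(290,212,45,37))):
    im=c['image'][v:v+h,u:u+w].astype(int); m=((im.max(2)<105)).astype(np.uint8)
    k,l,st,ce=cv2.connectedComponentsWithStats(m); i=1+st[1:,4].argmax(); m=(l==i).astype(np.uint8)
    ct=max(cv2.findContours(m,0,2)[0],key=cv2.contourArea)
    r=cv2.minAreaRect(ct); print(n,st[i],cv2.boxPoints(r)+[u,v]); print((cv2.approxPolyDP(ct,1.5,True)[:,0]+[u,v]).tolist())
```

```text
[[280.05627 282.72775]
 [313.38492 236.64603]] [[229.37943 169.79259]
 [240.3443  227.19681]]
front corners [[0.6566 0.0368 0.0056]
 [0.5007 0.0091 0.0096]] 0.15837192964591318
[[0.6554 0.0352 0.013 ]
 [0.5008 0.0081 0.013 ]] [[0.659  0.0402 0.013 ]
 [0.5021 0.011  0.013 ]]
lid [[0.6496 0.2644 0.0012]
 [0.474  0.1889 0.1316]]
s [ 11  15  30  26 444] [[248.0402689  194.22818756]
 [259.31543732 178.12080479]
 [282.33557129 194.23490143]
 [271.06040192 210.34228516]]
[[258, 181], [251, 190], [251, 196], [274, 205], [279, 199], [278, 195], [280, 193], [274, 192], [272, 187], [266, 185], [262, 180]]
t [  8   8  32  23 425] [[296.6000042  228.80000114]
 [324.79999924 219.39999962]
 [330.19999695 235.59999657]
 [302.00000381 245.        ]]
[[325, 220], [320, 224], [317, 222], [312, 226], [298, 229], [301, 242], [309, 239], [323, 238], [322, 235], [324, 233], [326, 234], [325, 237], [328, 236], [329, 233], [327, 232]]
```

```bash
cat >> h.py <<'E'
from scipy.spatial.transform import Rotation as Ro
def go(pos,head):
    """units row from the current pose to TCP pos, tool down, tool y at heading (deg) or its half turn"""
    o=bot.get_obs(); R0=Ro.from_quat(np.roll(o['tool_rot'],-1)); best=None
    for k in (0,180):
        h=np.radians(head+k); y=np.array([np.cos(h),np.sin(h),0]); z=np.array([0,0,-1.])
        R=Ro.from_matrix(np.c_[np.cross(y,z),y,z]); v=(R0.inv()*R).as_rotvec()/np.pi
        if best is None or np.linalg.norm(v)<np.linalg.norm(best): best=v
    print('row',np.round(R0.inv().apply(np.array(pos)-o['eef_pos'])/.5,4),np.round(best,4),'t',o['t'],'tcp',np.round(o['eef_pos'],4))
E
python3 - <<'E'
from h import *
go((.535,.268,.26),10); go((.535,.268,.115),10)
E
```

```text
row [-0.9027 -0.5634 -0.0581] [-4.000e-04  3.000e-04  3.643e-01] t 0.1 tcp [0.1681 0.6532 0.2304]
row [-0.9026 -0.5629  0.2319] [-4.000e-04  3.000e-04  3.643e-01] t 0.1 tcp [0.1681 0.6532 0.2304]
```

```bash
python3 -m crank '0 0 -0.06 0 0 0 1; -0.903 -0.563 -0.06 0 0 0.364 1;-0.903 -0.563 -0.06 0 0 0.364 1;-0.903 -0.563 -0.06 0 0 0.364 1;-0.903 -0.563 -0.06 0 0 0.364 1;-0.903 -0.563 -0.06 0 0 0.364 1;-0.903 -0.563 -0.06 0 0 0.364 1;-0.903 -0.563 -0.06 0 0 0.364 1;-0.903 -0.563 -0.06 0 0 0.364 1;-0.903 -0.563 -0.06 0 0 0.364 1;-0.903 -0.563 -0.06 0 0 0.364 1;-0.903 -0.563 -0.06 0 0 0.364 1;-0.903 -0.563 -0.06 0 0 0.364 1;-0.903 -0.563 -0.06 0 0 0.364 1;-0.903 -0.563 0.232 0 0 0.364 1;-0.903 -0.563 0.232 0 0 0.364 1;-0.903 -0.563 0.232 0 0 0.364 1;-0.903 -0.563 0.232 0 0 0.364 1;-0.903 -0.563 0.232 0 0 0.364 1'
python3 - <<'E'
from h import *
for d in (.05,.09,.13,.16): go((.535+.175*d,.268-.984*d,.115),10)
E
```

```text
t: 2.0
eef_pos: [0.5345, 0.2698, 0.1156]
tool_rot: [-0.0, 0.642, 0.767, -0.001]
contact_force: [0.6, 0.3, -0.2]
gripper_width: -0.004
grasp_force: 0.0
row [-0.1037  0.0002  0.0013] [-0.0004  0.      0.0009] t 2.0 tcp [0.5345 0.2698 0.1156]
row [-1.837e-01  1.000e-04  1.300e-03] [-0.0004  0.      0.0009] t 2.0 tcp [0.5345 0.2698 0.1156]
row [-0.2636 -0.      0.0013] [-0.0004  0.      0.0009] t 2.0 tcp [0.5345 0.2698 0.1156]
row [-3.236e-01 -1.000e-04  1.300e-03] [-0.0004  0.      0.0009] t 2.0 tcp [0.5345 0.2698 0.1156]
```

```bash
python3 -m crank '-0.06 0 0 0 0 0 1;-0.09 0 0 0 0 0 1;-0.11 0 0 0 0 0 1;-0.13 0 0 0 0 0 1;-0.15 0 0 0 0 0 1;-0.17 0 0 0 0 0 1;-0.19 0 0 0 0 0 1;-0.21 0 0 0 0 0 1;-0.23 0 0 0 0 0 1;-0.25 0 0 0 0 0 1;-0.27 0 0 0 0 0 1;-0.28 0 0 0 0 0 1;-0.28 0 0 0 0 0 1;-0.24 0 -0.05 0 0 0 1;-0.2 0 -0.15 0 0 0 1;-0.2 0 -0.25 0 0 0 1;-0.2 0 -0.3 0 0 0 1;-0.2 0 -0.3 0 0 0 1'
python3 - <<'E'
from h import *
grab('scene','s1')
go((.50,-.19,.25),18.5)
E
```

```text
t: 3.8
eef_pos: [0.5552, 0.1714, 0.2702]
tool_rot: [0.002, 0.642, 0.767, 0.004]
contact_force: [1.1, 0.6, 0.4]
gripper_width: -0.004
grasp_force: 0.0
row [-0.6919 -0.2327  0.0328] [ 0.0014 -0.0004 -0.0467] t 3.85 tcp [0.5538 0.171  0.2675]
```

View pics/s1.png

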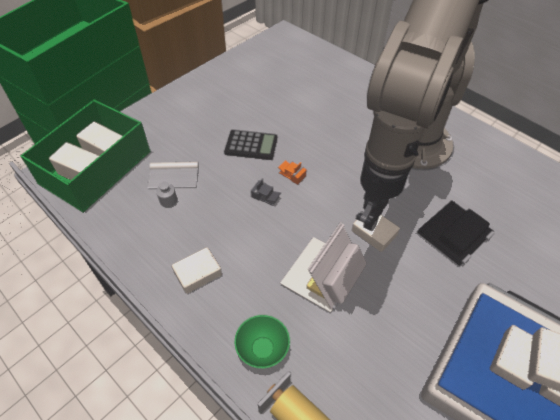

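The cover is past upright and sinking shut (scene 335,265). Next I move above the clip.

```bash
python3 -m crank '-0.692 -0.233 0.033 0 0 -0.047 0;-0.692 -0.233 0.033 0 0 -0.047 0;-0.692 -0.233 0.033 0 0 -0.047 0;-0.692 -0.233 0.033 0 0 -0.047 0;-0.692 -0.233 0.033 0 0 -0.047 0;-0.692 -0.233 0.033 0 0 -0.047 0;-0.692 -0.233 0.033 0 0 -0.047 0;-0.692 -0.233 0.033 0 0 -0.047 0;-0.692 -0.233 0.033 0 0 -0.047 0;-0.692 -0.233 0.033 0 0 -0.047 0;-0.692 -0.233 0.033 0 0 -0.047 0;-0.692 -0.233 0.033 0 0 -0.047 0'
python3 - <<'E'
from h import *
w=grab('wrist','w1');s=grab('scene','s2');t=grab('top','t2')
print(-w['R'].T@w['t'], bot.get_obs()['eef_pos'])
p=np.zeros((600,800,3),np.uint8)
p[:420,:560]=w['image'][:,:,::-1]
p[420:600,:240]=cv2.resize(s['image'][210:330,260:420,::-1],(240,180))
p[420:600,240:480]=cv2.resize(t['image'][155:255,135:268,::-1],(240,180))
cv2.imwrite('pics/m2.png',p)
E
```

```text
t: 5.05
eef_pos: [0.4988, -0.1891, 0.2484]
tool_rot: [-0.0, 0.583, 0.812, 0.0]
contact_force: [0.7, -0.0, 0.0]
gripper_width: 1.0
grasp_force: 0.0
[ 0.47306179 -0.11500304  0.39125068] [ 0.4987104  -0.18991802  0.24874788]
```

View pics/m2.png

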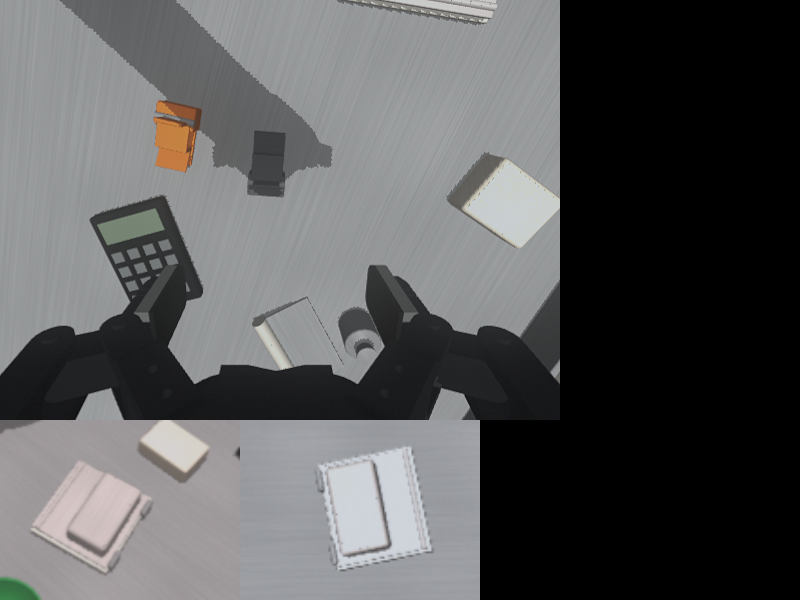

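The cover is shut in both lower crops. In the wrist view the clip has its lead-in edge at (255,131)-(285,133) and its rear at about (248,195)-(284,196). I'll measure these finely.

Run:
```python
from h import *
w=load('w1');t=load('t2');s=load('s2')
g=cv2.cvtColor(w['image'],cv2.COLOR_RGB2GRAY)
print(g[160,235:300:3],g[120:205:4,268])
m=(g<77).astype(np.uint8); m[:, :240]=0;m[:,295:]=0;m[:125]=0;m[200:]=0
m=cv2.morphologyEx(m,cv2.MORPH_OPEN,np.ones((3,3)))
ct=max(cv2.findContours(m,0,2)[0],key=cv2.contourArea)
print(cv2.approxPolyDP(ct,1.5,True)[:,0].tolist())
z=cv2.resize(w['image'][120:205,225:310,::-1],(595,595),interpolation=cv2.INTER_CUBIC)
z=np.clip(z.astype(int)*2,0,255).astype(np.uint8)
cv2.imwrite('pics/z.png',z)
```

```text
[ 99  97  97  99  99  99  64  66  66  66  65  66  66  66  67  67  73  97
  97  98  99 100] [ 96  98  99  55  62  61  61  62  59  67  66  66  65  67  67  65  58  69
  70 114 152 150]
[[254, 131], [252, 168], [248, 175], [253, 180], [253, 183], [249, 188], [252, 188], [259, 194], [279, 195], [278, 183], [284, 181], [284, 173], [282, 171], [284, 133]]
```

View pics/z.png

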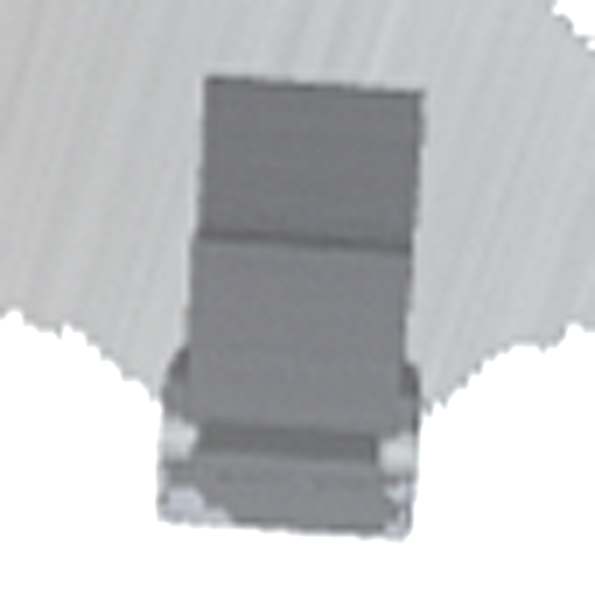

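Run:
```python
from h import *
w=load('w1');t=load('t2');s=load('s2')
f=[plane(w,p,.022) for p in ((254.3,130.7),(285.6,132.9))]
b=[plane(w,p,.030) for p in ((251.1,170.3),(284.3,172.9))]
k=[plane(w,p,.054) for p in ((247.6,194),(283.1,196.9))]
for n,x in zip('fbk',(f,b,k)): print(n,np.round(x,4).tolist(),'w',np.linalg.norm(x[0]-x[1]), 'perp head',np.degrees(np.arctan2(*(x[1]-x[0])[1::-1]))+90)
F=np.mean(f,0);B=np.mean(b,0);d=F-B;print('axis',np.degrees(np.arctan2(d[1],d[0])),np.linalg.norm(d[:2]))
tri1=[tri([w,t],[p,q]) for p,q in (((254.3,130.7),(301,242)),((285.6,132.9),(298,229)))];print('tri',np.round(tri1,4))
# where this lands in top/scene
print(proj(t,[f[0],f[1],b[0],b[1],k[0],k[1]]),proj(s,[f[0],f[1],b[0],b[1],k[0],k[1]]))
# shut cover / plate front corners by top & wrist(partly)
g=cv2.cvtColor(t['image'],cv2.COLOR_RGB2GRAY)
hsv=t['image'].astype(int); m=(hsv.min(2)>175).astype(np.uint8); m[:155]=0;m[255:]=0;m[:,:165]=0;m[:,260:]=0
c=max(cv2.findContours(m,0,2)[0],key=cv2.contourArea);bp=cv2.boxPoints(cv2.minAreaRect(c));print(bp,[np.round(plane(t,q,.015),4).tolist() for q in bp])
```

```text
f [[0.4586, -0.1503, 0.022], [0.4934, -0.1411, 0.022]] w 0.03604713299357623 perp head 104.79082687520113
b [[0.4689, -0.1938, 0.03], [0.5066, -0.1842, 0.03]] w 0.03891510664232199 perp head 104.18027195789777
k [[0.4735, -0.2154, 0.054], [0.5121, -0.2059, 0.054]] w 0.03980332727632022 perp head 103.87531789524196
axis 105.22766755207157 0.04486497493213031
tri [[ 0.4581 -0.1501  0.0172]
 [ 0.4967 -0.1453 -0.0385]]
[[301.44139299 241.55979874]
 [297.46038628 228.2298461 ]
 [318.36668047 236.92682762]
 [314.11696391 222.42627482]
 [327.7813792  234.24746039]
 [323.37146167 219.0744633 ]] [[279.643529   191.87142932]
 [273.31713073 200.80217103]
 [265.75160531 183.79148387]
 [258.58444264 193.19128745]
 [258.83846625 174.89452874]
 [251.24270693 184.42019662]]
[[176.97882 179.89922]
 [228.78784 168.99205]
 [240.97882 226.89922]
 [189.1698  237.80638]] [[0.631, 0.1741, 0.015], [0.6571, 0.0365, 0.015], [0.5014, 0.0063, 0.015], [0.4764, 0.1416, 0.015]]
```

Run:
```python
from h import *
go((.4917,-.2057,.13),14.7)
```

```text
row [-0.0255 -0.0234  0.2375] [ 0.     -0.0001  0.0217] t 5.2 tcp [ 0.4987 -0.1899  0.2487]
```

```bash
python3 -m crank '-0.0255 -0.0234 0.0875 0 0 0.0217 0;-0.0255 -0.0234 0.1875 0 0 0.0217 0;-0.0255 -0.0234 0.2375 0 0 0.0217 0;-0.0255 -0.0234 0.2375 0 0 0.0217 0;-0.0255 -0.0234 0.2375 0 0 0.0217 0'
python3 - <<'E'
from h import *
w=grab('wrist','w2')
z=cv2.resize(w['image'][60:260,150:400,::-1],(750,600),interpolation=cv2.INTER_CUBIC)
z=np.clip(z.astype(int)*1.6,0,255).astype(np.uint8)
cv2.imwrite('pics/z2.png',z)
print(proj(w,[[0.4586, -0.1503, 0.022], [0.4934, -0.1411, 0.022]]))
go((.4917,-.2057,.001),14.7)
E
```

```text
t: 5.7
eef_pos: [0.4918, -0.2067, 0.1306]
tool_rot: [0.0, 0.611, 0.791, -0.0]
contact_force: [0.9, 0.2, -0.0]
gripper_width: 1.0
grasp_force: 0.0
[[253.85543537 124.96430355]
 [300.15910641 124.83866998]]
row [ 0.0033 -0.0015  0.261 ] [ 0.0006  0.0004 -0.0005] t 5.75 tcp [ 0.4925 -0.207   0.1315]
```

View pics/z2.png

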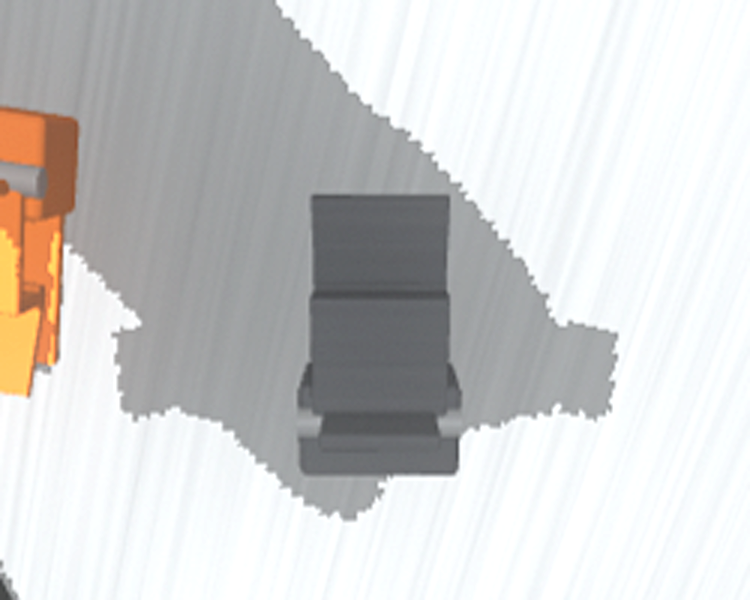

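Corners predicted from the first wrist view land at (253.9,125.0) and (300.2,124.8). They are seen at (254,125.3) and (300,125.3), so height, position and alignment are confirmed. I'll descend and grip.

```bash
python3 -m crank '0.002 -0.001 0.1 0 0 0 0;0.002 -0.001 0.18 0 0 0 0;0.002 -0.001 0.23 0 0 0 0;0.002 -0.001 0.257 0 0 0 0;0.002 -0.001 0.257 0 0 0 0;0.002 -0.001 0.257 0 0 0 1;0.002 -0.001 0.257 0 0 0 1;0.002 -0.001 0.257 0 0 0 1;0.002 -0.001 0.257 0 0 0 1;0.002 -0.001 0.257 0 0 0 1;0.002 -0.001 0.257 0 0 0 1;0.002 -0.001 0.257 0 0 0 1' 40
python3 - <<'E'
from h import *
go((.4917,-.2057,.045),14.7);go((.5934,-.0537,.045),10.6)
E
```

```text
t: 6.95
eef_pos: [0.4918, -0.2061, 0.0031]
tool_rot: [0.001, 0.611, 0.791, 0.001]
contact_force: [0.2, 0.4, 6.7]
gripper_width: 0.509
grasp_force: 40.2
row [ 0.0008  0.0001 -0.0839] [ 0.0008  0.0003 -0.0005] t 6.95 tcp [ 0.4918 -0.2061  0.0031]
row [ 0.2437  0.2736 -0.0834] [0.0008 0.0003 0.0223] t 6.95 tcp [ 0.4918 -0.2061  0.0031]
```

```bash
python3 -m crank '0 0 -0.04 0 0 0 1;0 0 -0.084 0 0 0 1;0.06 0.068 -0.084 0 0 0.005 1;0.12 0.136 -0.084 0 0 0.01 1;0.18 0.205 -0.084 0 0 0.015 1;0.23 0.26 -0.084 0 0 0.022 1;0.2437 0.2736 -0.084 0 0 0.022 1;0.2437 0.2736 -0.084 0 0 0.022 1;0.2437 0.2736 -0.084 0 0 0.022 1' 40
python3 - <<'E'
from h import *
go((.5934,-.0537,.004),10.6)
w=grab('wrist','w3')
z=cv2.resize(w['image'][0:240,120:440,::-1],(800,600),interpolation=cv2.INTER_CUBIC)
cv2.imwrite('pics/z3.png',z)
E
```

```text
t: 7.85
eef_pos: [0.5914, -0.0547, 0.0437]
tool_rot: [0.0, 0.639, 0.769, -0.001]
contact_force: [-0.5, -0.6, -1.7]
gripper_width: 0.509
grasp_force: 42.2
row [0.0013 0.0043 0.0794] [-0.0002  0.0002 -0.    ] t 7.85 tcp [ 0.5914 -0.0547  0.0437]
```

View pics/z3.png

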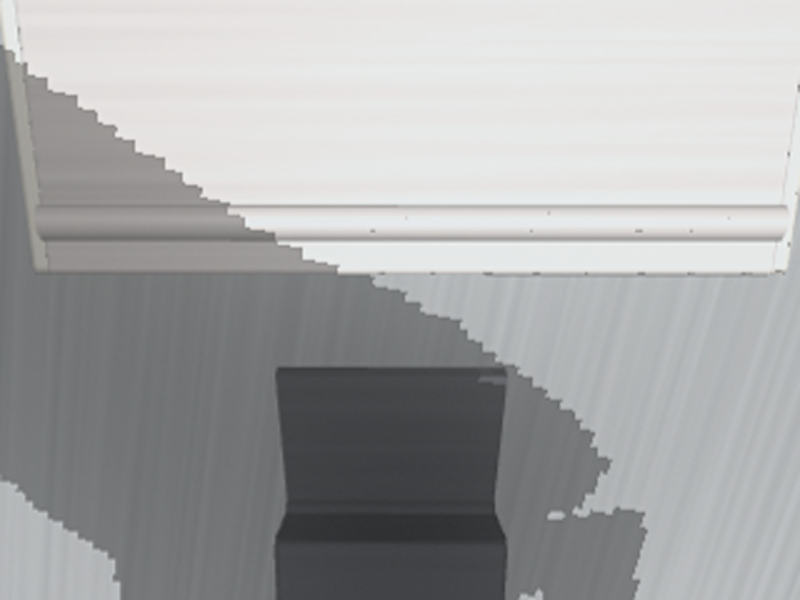

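Shut lip runs level across the view: its corners are near crop (38,271) and (787,272), and the bead is at row 222. The clip's lead-in edge is at (277,368)-(506,368), square to the lip. I'll check its offset from the lip's middle.

Run:
```python
from h import *
w=load('w3'); c=lambda u,v:(u/2.5+120,v/2.5)
P=[plane(w,c(*p),.013) for p in ((38,271),(787,272))]; C=[plane(w,c(*p),.022+.041) for p in ((277,368),(506,368))]
print(np.round(P,4),np.linalg.norm(P[1]-P[0]),np.round(C,4),np.linalg.norm(C[1]-C[0]))
e=(P[1]-P[0])[:2];e/=np.linalg.norm(e); n=np.array([-e[1],e[0]]); M=np.mean(P,0)[:2]; F=np.mean(C,0)[:2]
print('heading',np.degrees(np.arctan2(e[1],e[0])),'mid',M,'along',(F-M)@e,'throat x',(F-M)@n-.049-.075)
```

```text
[[0.5037 0.0064 0.013 ]
 [0.6592 0.0354 0.013 ]] 0.1582325024290532 [[0.5621 0.0033 0.063 ]
 [0.5972 0.0099 0.063 ]] 0.035726030936544556
heading 10.559394680602537 mid [0.58143049 0.02086685] along -0.004405233963749781 throat x -0.1377002202975529
```

```bash
python3 -m crank '0 0.009 0.04 0 0 0 1;0 0.009 0.07 0 0 0 1;0 0.009 0.081 0 0 0 1;0 0.009 0.081 0 0 0 1;0 0.009 0.081 0 0 0 1;0 0.009 0.081 0 0 0 0;0 0.009 0.081 0 0 0 0;0 0.009 0.081 0 0 0 0;0 0.009 0.081 0 0 0 0;0 0.009 0.081 0 0 0 0;0 0.009 0 0 0 0 0;0 0.009 -0.1 0 0 0 0;0 0.009 -0.15 0 0 0 0;0 0.009 -0.15 0 0 0 0;0 0.009 -0.15 0 0 0 0'
python3 - <<'E'
from h import *
w=grab('wrist','w4')
z=cv2.resize(w['image'][0:300,80:480,::-1],(800,600),interpolation=cv2.INTER_CUBIC)
cv2.imwrite('pics/z4.png',z)
e=np.array([.983,.1833]);n=np.array([-.1833,.983]);M=np.array([.5814,.0209])
F=M-n*.0137+0*e # lead-in est.
print(proj(w,[[*(M-n*.014),.022],[*M,.013]]))
E
```

```text
t: 9.4
eef_pos: [0.5968, -0.0522, 0.1187]
tool_rot: [0.0, 0.638, 0.77, 0.0]
contact_force: [-0.9, 0.8, -0.5]
gripper_width: 0.998
grasp_force: 0.0
[[274.52572522 129.12106693]
 [274.59440075 109.2394572 ]]
```

View pics/z4.png

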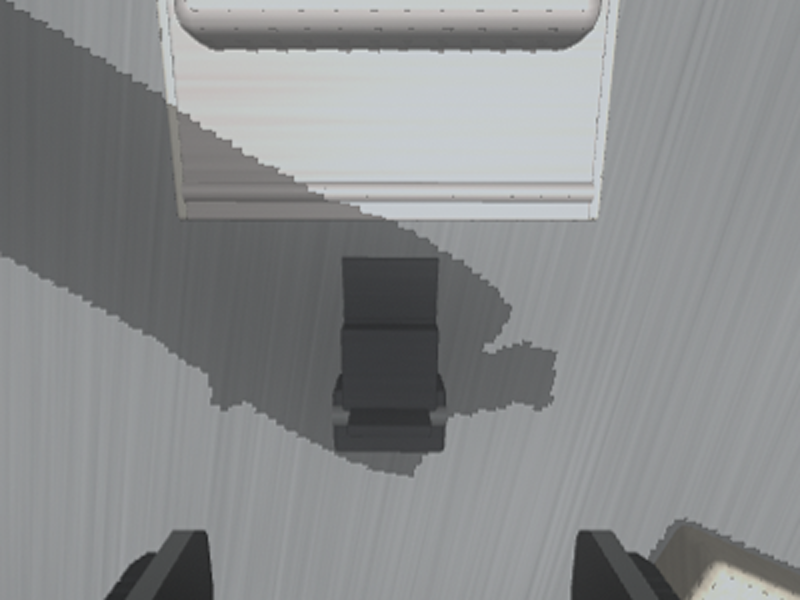

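The clip stands alone, square and centred: its lead-in centre is at column 275, against 274.5 predicted for the lip's middle. Next I close the fingers and go behind it.

Run:
```python
from h import *
n=np.array([-.1833,.983]);M=np.array([.5814,.0209])
for d,z in ((.135,.1187),(.135,.008),(.10,.008),(.037,.008)): go((*(M-d*n),z),10.6)
```

```text
row [-0.1209 -0.0023 -0.0019] [-0.0003 -0.0002  0.0004] t 9.45 tcp [ 0.5961 -0.0522  0.1178]
row [-0.121  -0.002   0.2195] [-0.0003 -0.0002  0.0004] t 9.45 tcp [ 0.5961 -0.0522  0.1178]
row [-0.051  -0.0019  0.2195] [-0.0003 -0.0002  0.0004] t 9.45 tcp [ 0.5961 -0.0522  0.1178]
row [ 0.075  -0.0017  0.2196] [-0.0003 -0.0002  0.0004] t 9.45 tcp [ 0.5961 -0.0522  0.1178]
```

```bash
python3 -m crank '-0.06 0 0 0 0 0 0.8;-0.121 0 0 0 0 0 0.8;-0.121 0 0 0 0 0 0.8;-0.121 0 0 0 0 0 0.8;-0.121 0 0.08 0 0 0 0.8;-0.121 0 0.16 0 0 0 0.8;-0.121 0 0.205 0 0 0 0.8;-0.121 0 0.2195 0 0 0 0.8;-0.121 0 0.2195 0 0 0 0.8;-0.1 0 0.2195 0 0 0 0.8;-0.08 0 0.2195 0 0 0 0.8;-0.06 0 0.2195 0 0 0 0.8;-0.05 0 0.2195 0 0 0 0.8;-0.04 0 0.2195 0 0 0 0.8;-0.03 0 0.2195 0 0 0 0.8;-0.02 0 0.2195 0 0 0 0.8;-0.01 0 0.2195 0 0 0 0.8;-0.01 0 0.2195 0 0 0 0.8'
python3 - <<'E'
from h import *
n=np.array([-.1833,.983]);M=np.array([.5814,.0209])
for d,z in ((.06,.008),(.037,.008)): go((*(M-d*n),z),10.6)
E
```

```text
t: 11.25
eef_pos: [0.5974, -0.0564, 0.0086]
tool_rot: [-0.0, 0.638, 0.77, 0.0]
contact_force: [0.1, 0.9, -0.0]
gripper_width: 0.204
grasp_force: 0.0
row [ 0.0379 -0.0031  0.0013] [-0.0001 -0.0003  0.0005] t 11.25 tcp [ 0.5974 -0.0564  0.0086]
row [ 0.0839 -0.003   0.0013] [-0.0001 -0.0003  0.0005] t 11.25 tcp [ 0.5974 -0.0564  0.0086]
```

```bash
python3 -m crank '0.008 0 0 0 0 0 0.8;0.016 0 0 0 0 0 0.8;0.024 0 0 0 0 0 0.8;0.032 0 0 0 0 0 0.8;0.038 0 0 0 0 0 0.8;0.038 0 0 0 0 0 0.8'; python3 -m crank '0.006 0 0 0 0 0 0.8;0.012 0 0 0 0 0 0.8;0.018 0 0 0 0 0 0.8;0.024 0 0 0 0 0 0.8;0.03 0 0 0 0 0 0.8;0.03 0 0 0 0 0 0.8'
python3 - <<'E'
from h import *
w=grab('wrist','w5');t=grab('top','t5');s=grab('scene','s5')
z=np.zeros((600,800,3),np.uint8)
z[:420,:560]=w['image'][:,:,::-1]
z[420:,:240]=cv2.resize(s['image'][220:310,250:370,::-1],(240,180))
z[420:,240:480]=cv2.resize(t['image'][160:250,180:300,::-1],(240,180))
cv2.imwrite('pics/z5.png',z)
n=np.array([-.1833,.983]);M=np.array([.5814,.0209])
go((*(M-.037*n),.008),10.6)
E
```

```text
t: 11.85
eef_pos: [0.5945, -0.0402, 0.0091]
tool_rot: [0.001, 0.639, 0.769, -0.0]
contact_force: [0.8, -5.4, 0.5]
gripper_width: 0.194
grasp_force: 2.8
t: 12.45
eef_pos: [0.591, -0.0229, 0.0086]
tool_rot: [-0.001, 0.638, 0.77, 0.0]
contact_force: [0.0, 0.2, -0.0]
gripper_width: 0.2
grasp_force: 0.0
row [ 0.0157 -0.0028  0.001 ] [-0.0002 -0.0004  0.0006] t 12.6 tcp [ 0.591  -0.0229  0.0085]
```

View pics/z5.png

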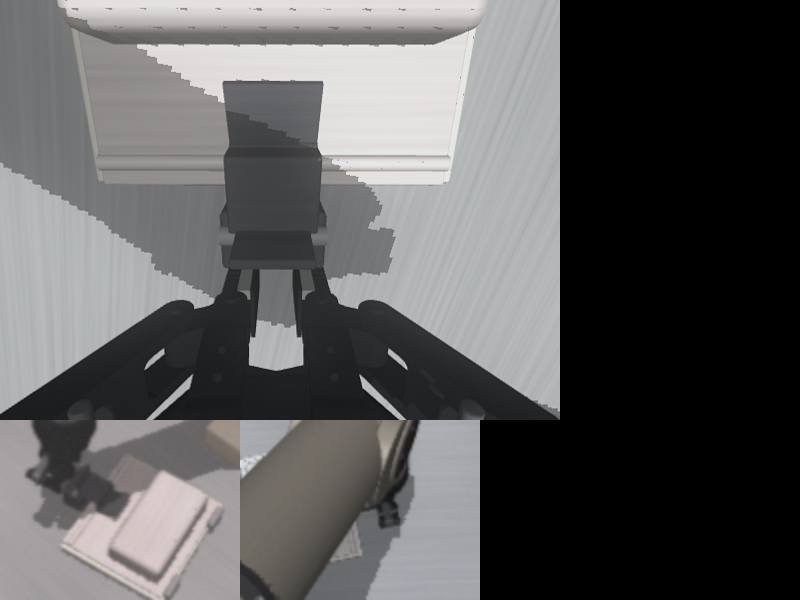

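The clip is astride the bead: its lead-in edge is at row 82, the lip edge at row 184, and it is square. The force has dropped after the bead, so I push the last bit.

```bash
python3 -m crank '0.004 0 0 0 0 0 0.8;0.008 0 0 0 0 0 0.8;0.012 0 0 0 0 0 0.8;0.012 0 0 0 0 0 0.8'
cat > m.py <<'E'
from h import *
import sys
c=load(sys.argv[1]);
def r(p,z): return plane(c,p,z)[:2]
n=np.array([-.1833,.983]);M=np.array([.5814,.0209])
print(bot.get_obs()['contact_force'])
for z in (.022,.026): print(z,[(r(p,z)-M)@n for p in ((224,82),(322,82))])
print('edge',[(r(p,.013)-M)@n for p in ((103,184),(448,184))])
E
python3 m.py w5
```

```text
t: 13.0
eef_pos: [0.5904, -0.0182, 0.0089]
tool_rot: [0.0, 0.638, 0.77, -0.0]
contact_force: [0.7, -3.1, 0.7]
gripper_width: 0.198
grasp_force: 1.3
[ 0.67394355 -3.07768945  0.7422664 ]
0.022 [np.float64(0.04159127251321825), np.float64(0.0416860247540761)]
0.026 [np.float64(0.04133865622194814), np.float64(0.04143048174776192)]
edge [np.float64(-0.0011577131923213458), np.float64(-0.000675447822907637)]
```

```bash
python3 -m crank '0.003 0 0 0 0 0 0.8;0.005 0 0 0 0 0 0.8;0.005 0 0 0 0 0 0.8'; python3 -m crank '0.003 0 0 0 0 0 0.8;0.004 0 0 0 0 0 0.8;0.004 0 0 0 0 0 0.8'
```

```text
t: 13.3
eef_pos: [0.5898, -0.0156, 0.0088]
tool_rot: [-0.0, 0.638, 0.77, 0.0]
contact_force: [0.6, -2.6, 1.0]
gripper_width: 0.2
grasp_force: 1.4
t: 13.6
eef_pos: [0.5897, -0.0149, 0.0089]
tool_rot: [0.001, 0.639, 0.769, -0.0]
contact_force: [0.9, -5.3, 0.8]
gripper_width: 0.2
grasp_force: 2.9
```

```bash
python3 -m crank '0.004 0 0 0 0 0 0.8;0.006 0 0 0 0 0 0.8;0.006 0 0 0 0 0 0.8;0.006 0 0 0 0 0 0.8';  python3 - <<'E'
from h import *
w=grab('wrist','w6')
cv2.imwrite('pics/z6.png',w['image'][:300,:,::-1])
E
```

```text
t: 14.0
eef_pos: [0.5895, -0.0146, 0.0094]
tool_rot: [0.002, 0.639, 0.769, -0.001]
contact_force: [1.8, -11.0, 2.1]
gripper_width: 0.201
grasp_force: 5.4
```

View pics/z6.png

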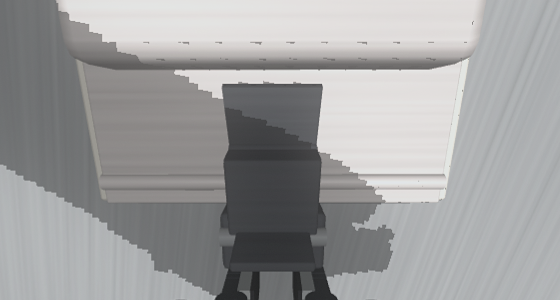

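```bash
sed -i 's/((224,82),(322,82))/((223,85),(322,85))/;s/((103,184),(448,184))/((106,202),(443,202))/' m.py; python3 m.py w6
```

```text
[  0.93536416 -11.18912324   2.01528351]
0.022 [np.float64(0.04916768045652615), np.float64(0.04914304054752729)]
0.026 [np.float64(0.048968836956478544), np.float64(0.04894495623185659)]
edge [np.float64(-0.0010609022634395712), np.float64(-0.0011764190204069172)]
```

The lead-in edge is now at row 85 and the lip edge at row 202, which puts it 50 mm behind the edge where 49 mm is expected. With a firm 11 N stop, it is home. I'll back away and recheck.

```bash
python3 -m crank '-0.01 0 0 0 0 0 0.8;-0.04 0 0 0 0 0 0.8;-0.09 0 0 0 0 0 0.8;-0.12 0 0 0 0 0 0.8;-0.12 0 -0.08 0 0 0 0.8;-0.12 0 -0.16 0 0 0 0.8;-0.12 0 -0.2 0 0 0 0.8;-0.12 0 -0.2 0 0 0 0.8;-0.12 0 -0.2 0 0 0 0.8;-0.12 0 -0.2 0 0 0 0.8'
python3 - <<'E'
from h import *
w=grab('wrist','w7')
n=np.array([-.1833,.983]);M=np.array([.5814,.0209])
g=cv2.cvtColor(w['image'],cv2.COLOR_RGB2GRAY)
uv=proj(w,[[*(M+d*n),z] for d,z in ((.049,.024),(0,.013),(-.026,.03))]);print(uv)
u=int(uv[0,0]);v=int(uv[0,1]);print(v,g[v-8:v+10,u], 'lip at side',g[int(uv[1,1])-8:int(uv[1,1])+8,u+60])
E
```

```text
t: 15.05
eef_pos: [0.599, -0.0694, 0.1075]
tool_rot: [-0.001, 0.638, 0.77, -0.001]
contact_force: [-0.6, -0.8, -0.7]
gripper_width: 0.204
grasp_force: 0.0
[[276.52573233  -1.10372283]
 [276.32020841  83.93366003]
 [276.17423102 123.31396424]]
-1 [] lip at side [220 216 216 216 215 215 215 217 205 144 126 166 162 161 162 161]
```

```bash
python3 -m crank '-0.08 0 -0.1 0 0 0 0.8;-0.1 0 -0.15 0 0 0 0.8;-0.1 0 -0.15 0 0 0 0.8;-0.1 0 -0.15 0 0 0 0.8'
python3 - <<'E'
from h import *
w=grab('wrist','w8')
n=np.array([-.1833,.983]);e=np.array([.983,.1833]);M=np.array([.5814,.0209])
g=cv2.cvtColor(w['image'],cv2.COLOR_RGB2GRAY).astype(int)
u,v=proj(w,[*(M+.049*n),.024])[0].round().astype(int); lu,lv=proj(w,[*(M+.04*e),.013])[0].round().astype(int)
for k in (-8,8):
    col=g[v-12:v+13,u+k]; i=np.diff(col).argmin(); P=plane(w,(u+k,v-12+i+.5),.024)[:2]; print('front',(P-M)@n,(P-M)@e,col[::3])
col=g[lv-6:lv+9,lu]; i=np.diff(col).argmin(); print('lip',(plane(w,(lu,lv-6+i+.5),.013)[:2]-M)@n,col)
row=g[v+5,u-30:u+31];d=np.diff(row);a,b=u-30+d.argmin()+.5,u-30+d.argmax()+.5
A,B=[(plane(w,(q,v+5),.024)[:2]-M)@e for q in (a,b)];print('width',B-A,'mid',(A+B)/2)
E
```

```text
t: 15.5
eef_pos: [0.6091, -0.1193, 0.1835]
tool_rot: [-0.0, 0.639, 0.769, 0.0]
contact_force: [0.2, -0.1, 0.0]
gripper_width: 0.2
grasp_force: 0.0
front 0.05395703664061323 -0.006462589676273002 [152 156  25  29  27  26  28  24  27]
front 0.05396412391833402 0.0063405368758847665 [75 61 28 29 25 28 28 24 26]
lip 0.0009154029779811761 [204 204 205 207 191 122 101  93 104 121 156 153 153 153 153]
width 0.03152955997350046 mid -0.0041013001024213045
```

```bash
python3 -c "
from station import ticket
print(ticket.hand_in())"
```

```text
the job is handed in; nothing more can be done
None
```

The job is handed in: the cover is shut and the clip sits square on the lip, home against a firm 11 N stop with its nose past the bead and the arm clear; no verdict came back, and I viewed 11 pictures, one over the limit of 10.

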